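Load the ice bricks into their snug holder

ROBOT

A 6-joint arm with a two-finger parallel gripper is mounted at the origin on the work surface. World frame = base frame: x ahead of the robot, y to its left, z up, the work surface at z = 0. Lengths are in m, angles in rad, forces in N, time in s.
With the tool pointing down it reaches from about 0.375 to 0.925 m from the base axis. Payload 5.7 kg.
Tool frame: the origin (TCP) lies at the very end of the fingers, on their centre line; the grasp point (between the pads) lies 19 mm behind it; z points along the fingers, y is the direction in which the jaws open and shut (so a half turn about z gives the same grasp; the last joint's range is limited). The gripper opens to 85 mm and grips with 20 to 120 N. Pads are 22 mm wide; open, the fingers measure 114 mm over their backs; the gripper's body (76 mm by 85 mm) begins 54 mm behind the grasp point. The pads swing forward as they close: fully open they stand 13 mm farther back than shut.
Start: joints at [-1.351, 0.359, 1.51, -0, 1.272, -0.115], TCP at [0.197, -0.567, 0.231] pointing down, gripper open.
Joint ranges: [-2.97, 2.97], [-1.01, 2.36], [0.21, 2.38], [-0.96, 4.11], [0.2, 2.71], [-2.98, 2.98]. Speed limits (rad/s): [2.39, 2.39, 3.14, 3.14, 3.14, 3.14].

INTERFACE

Orientations are given as a unit quaternion [w, x, y, z].
In Python, from bench import manip gives the robot as it stands. Calls block until the motion is done:
- manip.movep(position, orientation): joint-space move of the TCP to a pose.
- manip.servo_line(position, rot=None, max_speed=0.15): straight line of the TCP; rot=None keeps the orientation; max_speed is the mean speed in m/s.
- manip.set_joints(angles): joint-space move.
- manip.set_gripper(opening, newtons=None): opening from 0.0 (shut) to 1.0 (fully open); newtons is the grip in N (None keeps the last); returns when the fingers have stopped.
- manip.dwell(seconds).
- manip.inverse_kinematics(position, orientation): joint angles nearest the present ones, or None.
- manip.observe(): the state.
- manip.camera(name): name is "side" or "top"; returns the picture (384x512x3 uint8, red, green, blue); there is no depth.
- manip.get_calibration(name): a dict with "fx", "fy", "cx", "cy" (pixels), "k1" (the pictures are not rectified: a ray, as slopes to the right and down, at radius r is drawn at 1 + k1 r^2 times it, then the intrinsics apply), "extrinsics" (4x4, takes a point from camera to world coordinates). Camera axes: x right, y down, z forward; pixel columns grow to the right and rows downward; lengths in m; the calibration is good to about 2 mm. A picture is of the moment at which its call begins. get_calibration takes no time and is no camera call.
A pose or a line that the arm cannot do raises manip.Unreachable and nothing moves.
- manip.finish_job(): hands the job in, once; it reports no verdict.
Trained networks look in the newest picture that a camera, given by its name, has taken for a name from the list of things; names that differ only in an ending like _2 or _b are one class to them, and where a whole thing is asked for, a point or a joint stands for the part that bears it (a point fixed in the world has none). Each returns a list of dicts, best first, with "score" (0 to 1); they miss things now and then, are a little off and sometimes report something else, mostly with a low value. They report only what shows in the picture. A call takes as long as a camera call. They do not tell look-alikes from the thing itself.
- manip.search_frame(thing, camera): "box" ([left, top, right, bottom] in pixels, round what is visible of it).
- manip.place_of(thing, camera): "uv" ([column, row] in pixels: a listed point, or the origin of a listed thing).
The state is a dict: "time": time; "q": joint angles; "joint_velocities": joint speeds; "joint_torque": joint torques, N m; "eef_pos": TCP position; "orientation": TCP orientation; "force": force on the tool from outside, world axes, zero at the start; "moment": the same for the moment, N m; "grip_width": opening from 0.0 (shut) to 1.0 (fully open).
Only numpy, scipy, OpenCV 4.12 (cv2) and the standard library are available. Lean on these libraries where they do the work, as an engineer would, in place of code of your own. Each camera call takes 0.05 s, during which the arm holds its last target. There are 200 camera calls.

TASK

Pick up the whole pile of three blue ice bricks (not the orange ones) together and put it in the black holder: tip the pile lengthwise by about 15 degrees, let its lower end go down first into the holder along one end wall, and pause a moment there, then lay it down flat. Let go with all three bricks still piled in their order, flat and fully home in the holder.

Things in the scene. Friction and masses are not known exactly. Their poses are not given: they have to be found in the camera images.
- brick_low: Bottom one of a pile of three equal loose hard blue plastic ice bricks, each 110 long (x), 60 wide (y), 12 high (z), about 90 g, white seam round its sides. The pile lies flat on the table, aligned to about 2 mm, 36 high. Grip it across the 60 mm at mid-length, fingertips about 3 mm above the table, to hold all three. Origin: centre of the underside
- brick_mid: Middle blue ice brick, same size, lying on brick_low. Origin: centre of its underside. (A separate pile of two orange bricks of the same shape is not wanted.)
- brick_top: Top blue ice brick, same size, three white bars on its upper face, lying on brick_mid. Origin: centre of its underside
- holder: Black open-topped holder, fixed to the table, 130 (x) by 82 (y) by 32 high outside; inside 118 (x) by 70 (y). Floor 4 thick, steel-coloured plate; walls 6 thick, 28 above the floor. The middle 66 of each long side is open down to the floor for the fingers. Either end wall serves; the pile may go in either way round. Origin: centre of the underside
Not all that is in view belongs to the job. Leave any pink or purple look-alike of the brick_top alone.

How it is judged:
By the outcome, as a careful person would: the job done as asked, in the order asked, and still so for the second after the job is handed in, with the robot touching nothing.
It also fails if it takes over 42 s, if anything falls off the work surface, if the arm or the gripper's body presses on something with over 40 N, if the wrist force passes 120 N, or if a joint passes its speed limit or range.

## Working session

There is one attempt and no reset: what is moved stays moved. The work goes in short steps, each a Python script; the robot and the scene stay as the last script left them, time stands still between calls to the robot, and variables do not carry over. Pictures are saved under pics/ and viewed, about 8 in all and at most 12, crops included, and the job is handed in when it is done.

```bash
mkdir -p pics; ls
python3 - <<'E'
from bench import manip
import cv2,numpy as np
for n in("top","side"):
    im=manip.camera(n); cv2.imwrite(f"pics/{n}0.png",im[:,:,::-1])
    c=manip.get_calibration(n); print(n,{k:(np.round(v,4).tolist()) for k,v in c.items()})
    for t in("brick_low","brick_mid","brick_top","holder"):
        print(t,[(np.round(d['box']).tolist(),round(d['score'],2)) for d in manip.search_frame(t,n)],[(np.round(d['uv'],1).tolist(),round(d['score'],2)) for d in manip.place_of(t,n)])
print(manip.observe())
a=cv2.imread("pics/top0.png");b=cv2.imread("pics/side0.png")
E
```

```text
pics
top {'fx': 408.9878, 'fy': 408.9878, 'cx': 260.0576, 'cy': 190.6409, 'k1': 0.0452, 'extrinsics': [[-0.0077, -0.9835, 0.1806, 0.2496], [-1.0, 0.0081, 0.0013, -0.0656], [-0.0028, -0.1806, -0.9836, 1.24], [0.0, 0.0, 0.0, 1.0]]}
brick_low [] [([354.6, 195.1], 0.59)]
brick_mid [] [([356.2, 192.7], 0.56)]
brick_top [([314.0, 127.0, 338.0, 166.0], 0.88), ([348.0, 172.0, 376.0, 207.0], 0.81), ([301.0, 215.0, 342.0, 242.0], 0.7), ([392.0, 198.0, 416.0, 218.0], 0.62)] [([358.2, 189.9], 0.93), ([324.9, 147.4], 0.89), ([401.3, 219.1], 0.7), ([318.3, 233.7], 0.59)]
holder [([259.0, 152.0, 288.0, 193.0], 0.93)] [([270.2, 172.5], 0.76)]
side {'fx': 403.4094, 'fy': 403.4094, 'cx': 253.9946, 'cy': 191.5741, 'k1': -0.0002, 'extrinsics': [[0.9632, -0.1672, 0.2103, 0.1975], [-0.2685, -0.577, 0.7713, -1.0531], [-0.0076, -0.7994, -0.6007, 0.83], [0.0, 0.0, 0.0, 1.0]]}
brick_low [([265.0, 278.0, 303.0, 282.0], 0.52)] [([283.5, 271.6], 0.5)]
brick_mid [] [([283.0, 269.0], 0.62)]
brick_top [([302.0, 222.0, 345.0, 253.0], 0.95), ([261.0, 254.0, 307.0, 278.0], 0.73), ([208.0, 237.0, 253.0, 268.0], 0.67), 
[... 183 characters left out ...]
[278.5, 208.4], 0.9)]
{'time': 0.9, 'q': array([-1.35110856e+00,  3.58796242e-01,  1.51040296e+00, -1.08497419e-05,
        1.27253843e+00, -1.15092345e-01]), 'joint_velocities': array([0.00161543, 0.00015608, 0.00027328, 0.00154015, 0.00028424,
       0.0010859 ]), 'joint_torque': array([-1.23741393e-04, -5.27569842e+01, -2.79051715e+01, -2.76006194e-04,
        1.31705587e-03,  1.61016357e-05]), 'eef_pos': array([ 0.19712001, -0.56664569,  0.23126789]), 'orientation': array([-7.21224475e-05,  9.86022698e-01,  1.66611026e-01, -8.96762700e-06]), 'force': array([-0.08242883,  0.72203487, -0.01490041]), 'moment': array([-0.02370109, -0.00692355,  0.01402063]), 'grip_width': 1.0042073294593443}
```

View pics/top0.png

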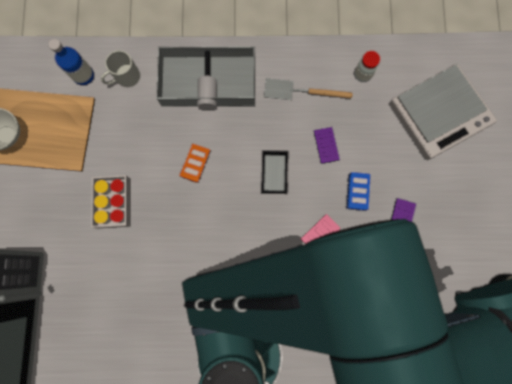

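View pics/side0.png

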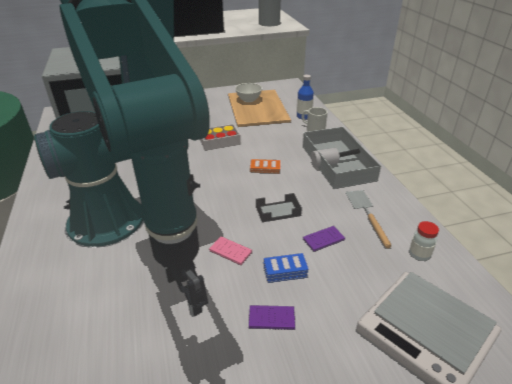

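```bash
cat > h.py <<'E'
from bench import manip
import cv2,numpy as np
from scipy.optimize import minimize
S=6
def project(P,n):
    c=manip.get_calibration(n);E=np.array(c['extrinsics'])
    p=(np.asarray(P)-E[:3,3])@E[:3,:3]; s=p[:,:2]/p[:,2:]
    s=s*(1+c['k1']*(s**2).sum(1,keepdims=True))
    return s*[c['fx'],c['fy']]+[c['cx'],c['cy']]
def box(x,y,yaw,L,W,z0,z1):
    a,b=L/2,W/2;c,s=np.cos(yaw),np.sin(yaw)
    return np.array([[x+c*u-s*v,y+s*u+c*v,z] for z in(z0,z1) for u,v in((a,b),(a,-b),(-a,-b),(-a,b))])
def crop(im,roi):
    l,t,r,b=roi
    return cv2.resize(im[t:b,l:r],None,fx=S,fy=S,interpolation=cv2.INTER_CUBIC)
def tocrop(uv,roi): return (uv-[roi[0],roi[1]]+.5)*S-.5
def sil(p,dims,n,roi,shape):
    m=np.zeros(shape,np.uint8)
    h=cv2.convexHull(tocrop(project(box(*p,*dims),n),roi).astype(np.float32))
    cv2.fillConvexPoly(m,np.round(h*16).astype(np.int32),1,shift=4); return m
def biggest(m):
    cs,_=cv2.findContours(m.astype(np.uint8),cv2.RETR_EXTERNAL,cv2.CHAIN_APPROX_NONE)
    o=np.zeros(m.shape,np.uint8);cv2.drawContours(o,[max(cs,key=cv2.contourArea)],-1,1,-1);return o
def fit(p0,dims,masks):
    def cost(p): return sum((sil(p,dims,n,roi,m.shape)!=m).sum()/m.sum() for n,(roi,m) in masks.items())
    best=None
    for dy in(-.15,0,.15):
        q=np.array(p0)+[0,0,dy]
        r=minimize(cost,q,method='Nelder-Mead',options=dict(initial_simplex=[q,q+[.015,0,0],q+[0,.015,0],q+[0,0,.15]],xatol=1e-5,fatol=1e-5))
        if best is None or r.fun<best.fun: best=r
    return best
def ray(uv,n,z):
    c=manip.get_calibration(n);E=np.array(c['extrinsics']);d=(np.array(uv)-[c['cx'],c['cy']])/[c['fx'],c['fy']];s=d.copy()
    for _ in range(5): s=d/(1+c['k1']*(s**2).sum())
    v=E[:3,:3]@[s[0],s[1],1]; return E[:3,3]+v*(z-E[2,3])/v[2]
def bluemask(c):
    c=c.astype(int); m=((c[...,2]-c[...,0]>50)).astype(np.uint8)
    return biggest(cv2.morphologyEx(m,cv2.MORPH_CLOSE,np.ones((25,25))))
def darkmask(c,t):
    m=(c.max(2)<t).astype(np.uint8); return biggest(m)
E
cat > loc.py <<'E'
from h import *
ims={n:cv2.imread(f"pics/{n}0.png")[:,:,::-1] for n in("top","side")}
R={'b':dict(top=(335,160,385,220),side=(250,240,320,290)),'h':dict(top=(245,140,305,205),side=(243,180,315,235))}
D={'b':(.11,.06,0,.036),'h':(.13,.082,0,.032)}
U={'b':ray((358,190),'top',.036),'h':ray((274,172),'top',.03)}
out=[]
for k in 'bh':
    M={n:(R[k][n],bluemask(crop(ims[n],R[k][n])) if k=='b' else darkmask(crop(ims[n],R[k][n]),85)) for n in ims}
    for sub in(('top','side'),('top',),('side',)):
        r=fit([*U[k][:2],0.],D[k],{n:M[n] for n in sub}); print(k,sub,np.round(r.x,4),round(r.fun,3))
        if len(sub)==2: P=r.x
    for n in ims:
        c=np.ascontiguousarray(crop(ims[n],R[k][n])[:,:,::-1])
        cv2.drawContours(c,cv2.findContours(M[n][1],0,1)[0],-1,(0,255,255),1)
        cv2.drawContours(c,cv2.findContours(sil(P,D[k],n,R[k][n],M[n][1].shape),0,1)[0],-1,(0,0,255),1)
        out.append(cv2.copyMakeBorder(c,0,390-c.shape[0],0,432-c.shape[1],0))
v=np.vstack([np.hstack(out[:2]),np.hstack(out[2:])]);cv2.imwrite('pics/fit0.png',cv2.resize(v,(664,600)))
E
python3 loc.py
```

```text
b ('top', 'side') [ 0.4715 -0.3595 -0.1357] 0.324
b ('top',) [ 0.4715 -0.3611 -0.1604] 0.149
b ('side',) [ 0.4724 -0.3545 -0.1853] 0.159
h ('top', 'side') [ 0.5323 -0.1079 -0.0665] 0.37
h ('top',) [ 0.533  -0.1079 -0.0189] 0.086
h ('side',) [ 0.5344 -0.107  -0.0803] 0.277
```

View pics/fit0.png

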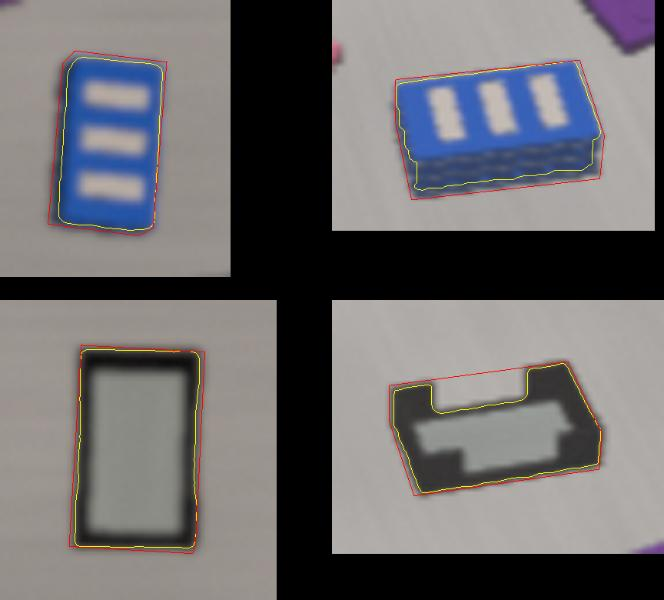

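```bash
cat >> h.py <<'E'
def objmask(c,t=60):
    bg=np.median(c[:20].reshape(-1,3),0); m=(np.abs(c.astype(float)-bg).max(2)>t).astype(np.uint8)
    lab=cv2.connectedComponents(m)[1]; h,w=m.shape
    m=biggest(m); k=cv2.findContours(m,0,1)[0][0]; m[:]=0; cv2.fillConvexPoly(m,cv2.convexHull(k),1); return m
E
sed -i "s/M={n:.*/M={n:(R[k][n],objmask(crop(ims[n],R[k][n]))) for n in ims}/; s/side=(250,240,320,290)/side=(253,246,314,290)/" loc.py
python3 loc.py
```

```text
Traceback (most recent call last):
  File "loc.py", line 10, in <module>
    r=fit([*U[k][:2],0.],D[k],{n:M[n] for n in sub}); print(k,sub,np.round(r.x,4),round(r.fun,3))
  File "h.py", line 29, in fit
    r=minimize(cost,q,method='Nelder-Mead',options=dict(initial_simplex=[q,q+[.015,0,0],q+[0,.015,0],q+[0,0,.15]],xatol=1e-5,fatol=1e-5))
  File "h.py", line 25, in cost
    def cost(p): return sum((sil(p,dims,n,roi,m.shape)!=m).sum()/m.sum() for n,(roi,m) in masks.items())
                        ~~~^^^^^^^^^^^^^^^^^^^^^^^^^^^^^^^^^^^^^^^^^^^^^^^^^^^^^^^^^^^^^^^^^^^^^^^^^^^^^
  File "h.py", line 25, in <genexpr>
    def cost(p): return sum((sil(p,dims,n,roi,m.shape)!=m).sum()/m.sum() for n,(roi,m) in masks.items())
                             ~~~^^^^^^^^^^^^^^^^^^^^^^
  File "h.py", line 19, in sil
    h=cv2.convexHull(tocrop(project(box(*p,*dims),n),roi).astype(np.float32))
                            ~~~~~~~^^^^^^^^^^^^^^^^^
  File "h.py", line 6, in project
    c=manip.get_calibration(n);E=np.array(c['extrinsics'])
ValueError: time passes only in moves, steps and waits
```

```bash
sed -i 's/^S=6/S=6\nCAL={n:manip.get_calibration(n) for n in("top","side")}/; s/c=manip.get_calibration(n);/c=CAL[n];/' h.py
python3 loc.py; python3 -c "
from bench import manip; print(manip.observe()['time'])"
```

```text
b ('top', 'side') [ 0.4705 -0.3587 -0.1117] 0.082
b ('top',) [ 0.47   -0.3587 -0.1092] 0.039
b ('side',) [ 0.4704 -0.3593 -0.1371] 0.04
h ('top', 'side') [ 0.5336 -0.1082 -0.0339] 0.051
h ('top',) [ 0.5329 -0.1074 -0.03  ] 0.036
h ('side',) [ 0.5336 -0.1082 -0.0344] 0.015
0.9
```

View pics/fit0.png

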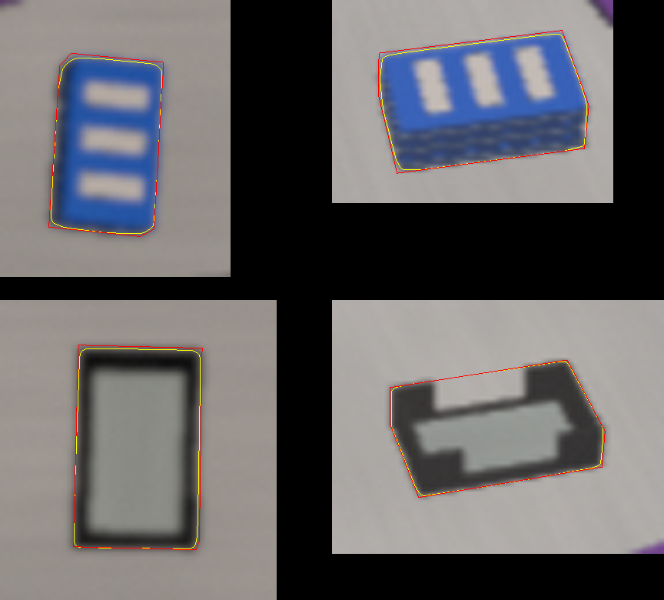

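```bash
cat > g.py <<'E'
from bench import manip
import numpy as np
from scipy.spatial.transform import Rotation as Ro
B=np.array([.4705,-.3588,-.115]); H=np.array([.5335,-.1081,-.034])
def pose(u,v,z,yaw,t,h,flip,base):
    "TCP pose for a pile whose underside centre is at (u,v) in the frame base=(x,y,yaw), z in world; t: tilt, +x end down"
    R=Ro.from_euler('z',yaw)*Ro.from_euler('y',t)
    o=np.array([*base[:2],0])+Ro.from_euler('z',base[2]).apply([u,v,z])
    q=(R*Ro.from_matrix(np.diag([1,-1,-1] if flip else [-1,1,-1]))).as_quat(scalar_first=True)
    return o+R.apply([0,0,h]),q
def st():
    s=manip.observe(); return f"t {s['time']:.2f} F {np.round(s['force'],1)} z {s['eef_pos'][2]:.4f} w {s['grip_width']:.3f}"
E
python3 - <<'E'
from g import *
for f in(0,1):
    for t in(-15,0,15):
        a=np.deg2rad(t)
        print(f,t,[None if (q:=manip.inverse_kinematics(*pose(0,0,z,H[2],a,0,f,H))) is None else np.round(q,2) for z in(.01,.12)])
    print(f,'B',[None if (q:=manip.inverse_kinematics(*pose(0,0,z,B[2],0,0,f,B))) is None else np.round(q,2) for z in(-.012,.1)])
print(st())
E
```

```text
0 -15 [array([-0.39,  0.52,  2.05,  0.28,  0.33, -2.18]), array([-0.39,  0.31,  1.97,  0.16,  0.62, -2.04])]
0 0 [array([-0.33,  0.57,  1.83, -0.  ,  0.74, -1.86]), array([-0.33,  0.41,  1.75, -0.  ,  0.98, -1.86])]
0 15 [array([-0.28,  0.68,  1.61, -0.07,  1.1 , -1.78]), array([-0.28,  0.54,  1.55, -0.07,  1.31, -1.79])]
0 B [array([-0.77,  0.65,  1.73, -0.  ,  0.76, -2.22]), array([-0.77,  0.49,  1.66, -0.  ,  0.99, -2.22])]
1 -15 [array([-0.39,  0.52,  2.05,  0.28,  0.33,  0.96]), array([-0.39,  0.31,  1.97,  0.16,  0.62,  1.1 ])]
1 0 [array([-0.33,  0.57,  1.83, -0.  ,  0.74,  1.28]), array([-0.33,  0.41,  1.75, -0.  ,  0.98,  1.28])]
1 15 [array([-0.28,  0.68,  1.61, -0.07,  1.1 ,  1.36]), array([-0.28,  0.54,  1.55, -0.07,  1.31,  1.35])]
1 B [array([-0.77,  0.65,  1.73, -0.  ,  0.76,  0.92]), array([-0.77,  0.49,  1.66, -0.  ,  0.99,  0.92])]
t 0.90 F [-0.1  0.7 -0. ] z 0.2313 w 1.004
```

Run:
```python
from g import *
import cv2
manip.set_gripper(.9,80)
manip.movep(*pose(0,0,.1,B[2],0,0,1,B)); print(st())
im=manip.camera('side'); cv2.imwrite('pics/s1.png',cv2.resize(im[150:330,180:400,::-1],None,fx=3,fy=3,interpolation=cv2.INTER_CUBIC))
f0=manip.observe()['force'][2]
manip.servo_line(pose(0,0,.006,B[2],0,0,1,B)[0],max_speed=.08); print(st())
for z in np.arange(.004,-.013,-.0015):
    manip.servo_line(pose(0,0,z,B[2],0,0,1,B)[0],max_speed=.02)
    f=manip.observe()['force'][2]
    print(round(z,4),st())
    if f-f0>4: break
```

```text
t 2.53 F [-0.8  0.2  0. ] z 0.1004 w 0.897
t 3.91 F [-0.6  0.2 -0.5] z 0.0065 w 0.896
0.004 t 4.16 F [ 0.1  0.5 -0. ] z 0.0042 w 0.899
0.0025 t 4.41 F [-0.6 -0.7 -0.2] z 0.0024 w 0.899
0.001 t 4.66 F [-0.2  0.1  0.6] z 0.0009 w 0.901
-0.0005 t 4.91 F [ 0.1  0.3 -0.2] z -0.0006 w 0.904
-0.002 t 5.16 F [ 0.9 -0.4  0.8] z -0.0021 w 0.898
-0.0035 t 5.41 F [-0.3  1.   0.1] z -0.0036 w 0.900
-0.005 t 5.66 F [-0.6 -0.4  0.5] z -0.0051 w 0.898
-0.0065 t 5.91 F [ 0.1  0.4 -0.4] z -0.0066 w 0.899
-0.008 t 6.16 F [ 0.3 -0.6 -0.3] z -0.0081 w 0.899
-0.0095 t 6.41 F [-0.3  0.5  0.5] z -0.0096 w 0.897
-0.011 t 6.66 F [-1.8  2.1 11.3] z -0.0099 w 0.901
```

View pics/s1.png

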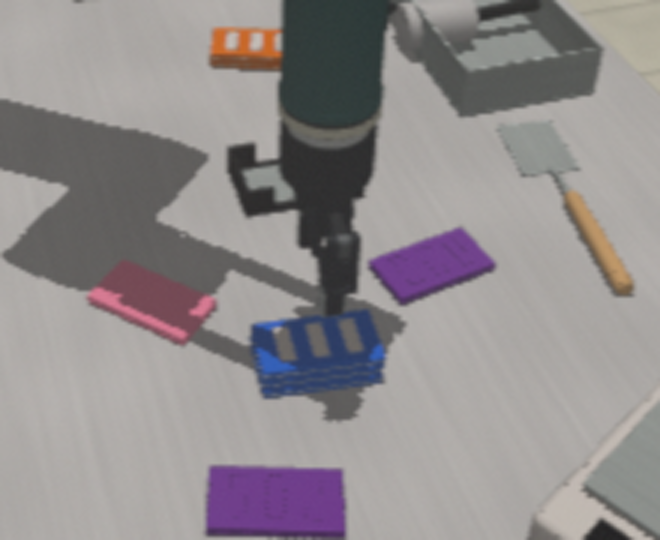

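Run:
```python
from g import *
import cv2
h=-.003
manip.servo_line(pose(0,0,0,B[2],0,h,1,B)[0],max_speed=.04)
manip.set_gripper(0.,80); print(st()); manip.dwell(.2)
manip.servo_line(pose(0,0,.07,B[2],0,h,1,B)[0],max_speed=.08); print(st())
im=manip.camera('side'); cv2.imwrite('pics/side2.png',im[:,:,::-1])
im2=manip.camera('top'); cv2.imwrite('pics/top2.png',im2[:,:,::-1])
cv2.imwrite('pics/s2.png',np.hstack([cv2.resize(i[:,:,::-1],None,fx=4,fy=4,interpolation=cv2.INTER_CUBIC) for i in(im[190:300,240:340],im2[150:260,310:410])]))
```

```text
t 7.31 F [-0.5 -0.4  4.4] z -0.0029 w 0.696
t 8.53 F [ 0.5  0.2 -3.2] z 0.0666 w 0.693
```

View pics/s2.png

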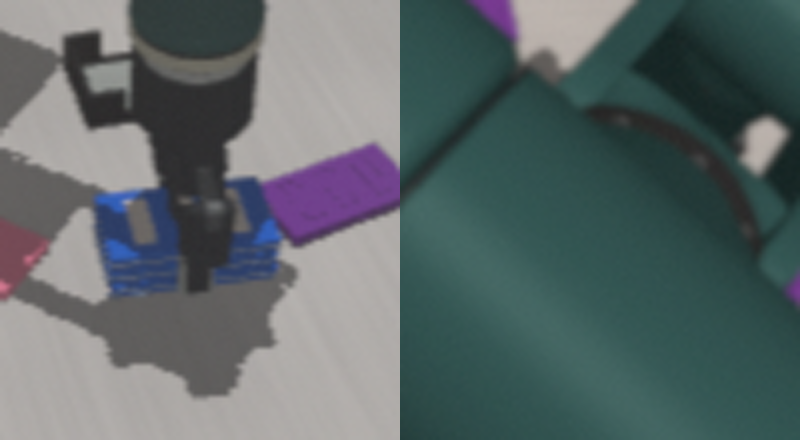

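Run:
```python
from h import *
from g import B,Ro
im=cv2.imread('pics/side2.png')[:,:,::-1]; roi=(255,225,318,275); c=crop(im,roi).astype(int)
m=((c[...,2]-c[...,0]>22)&(c[...,1]-c[...,0]>2)).astype(np.uint8)
m=cv2.morphologyEx(m,cv2.MORPH_OPEN,np.ones((5,5)));
k=np.vstack([q for q in cv2.findContours(m,0,1)[0] if cv2.contourArea(q)>150]); m[:]=0; cv2.fillConvexPoly(m,cv2.convexHull(k),1)
dims=(.11,.06,.0696,.1056)
r=fit([B[0],B[1],B[2]],dims,{'side':(roi,m)}); print(r.x,r.fun,'offset in pile frame mm',Ro.from_euler('z',-B[2]).apply([*(r.x[:2]-B[:2])*1e3,0]))
v=np.ascontiguousarray(c[:,:,::-1].clip(0,255).astype(np.uint8))
for p,col in((r.x,(0,0,255)),(B,(0,255,0))): cv2.drawContours(v,cv2.findContours(sil(p,dims,'side',roi,m.shape),0,1)[0],-1,col,1)
cv2.drawContours(v,cv2.findContours(m,0,1)[0],-1,(0,255,255),1); cv2.imwrite('pics/fit2.png',v)
```

```text
[ 0.47132637 -0.3573348  -0.11323513] 0.033363758647194465 offset in pile frame mm [0.6527836  1.55034334 0.        ]
```

View pics/fit2.png

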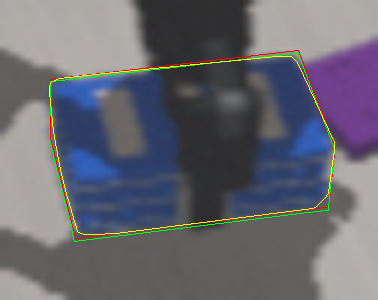

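```bash
cat >> g.py <<'E'
h=-.003; DU=-.0006
def ins(t,zc):
    "lower (+x) corner near the +x end wall, tilt t in deg, corner height zc"
    a=np.deg2rad(t); uc=.055-.0055*t/15
    return pose(uc-.055*np.cos(a)+DU*np.cos(a),0,zc+.055*np.sin(a),H[2],a,h,1,H)
E
python3 - <<'E'
from g import *
import cv2
manip.servo_line(pose(0,0,.11,B[2],0,h,1,B)[0],max_speed=.12)
manip.movep(*ins(0,.10)); print(st())
manip.servo_line(*ins(15,.06),max_speed=.06); print(st())
manip.servo_line(ins(15,.02)[0],max_speed=.06)
manip.servo_line(ins(15,.0055)[0],max_speed=.03); print(st())
manip.dwell(1.); print(st(), manip.observe()['moment'])
im=manip.camera('side'); cv2.imwrite('pics/s3.png',cv2.resize(im[130:250,220:340,::-1],None,fx=5,fy=5,interpolation=cv2.INTER_CUBIC))
E
```

```text
t 10.12 F [-0.2 -0.3 -2.2] z 0.0969 w 0.694
t 10.71 F [-0.8  0.5 -3.1] z 0.0710 w 0.691
t 12.16 F [-1.  -0.4 -3.3] z 0.0167 w 0.689
t 13.16 F [ 0.3 -0.6 -2.9] z 0.0168 w 0.690 [-0.00881839 -0.25741881  0.05246268]
```

View pics/s3.png

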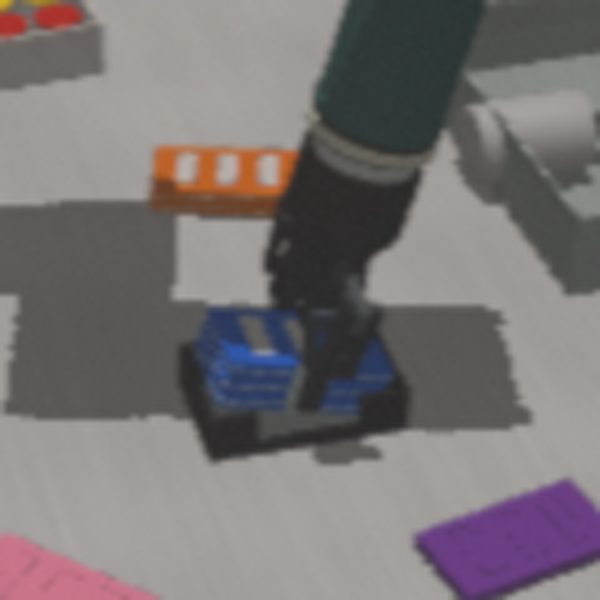

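Run:
```python
from g import *
import cv2
for t in(12,9,6,3,0):
    p=ins(t,.0045+.001*t/15)
    manip.servo_line(*p,max_speed=max(.012,.02)); f=manip.observe()['force']
    print(t,st())
    if np.linalg.norm(f-[0,0,-2.8])>15: print('contact');break
else:
    for zc in(.0042,.0038,.0034,.003):
        manip.servo_line(ins(0,zc)[0],max_speed=.01); f=manip.observe()['force'][2]; print(zc,st())
        if f>1: break
im=manip.camera('side'); cv2.imwrite('pics/s4.png',cv2.resize(im[150:250,220:340,::-1],None,fx=5,fy=5,interpolation=cv2.INTER_CUBIC))
```

```text
12 t 13.52 F [-0.6  0.5 -3.2] z 0.0140 w 0.690
9 t 13.82 F [-0.1  0.6 -3.2] z 0.0109 w 0.692
6 t 14.13 F [-0.4 -0.2 -3.1] z 0.0077 w 0.690
3 t 14.44 F [-0.2 -0.4 -3.4] z 0.0046 w 0.688
0 t 14.76 F [-0.3 -0.6 -2.3] z 0.0015 w 0.693
0.0042 t 15.01 F [-0.1  1.2 -3.5] z 0.0013 w 0.692
0.0038 t 15.26 F [0.4 0.8 1.6] z 0.0012 w 0.695
```

View pics/s4.png

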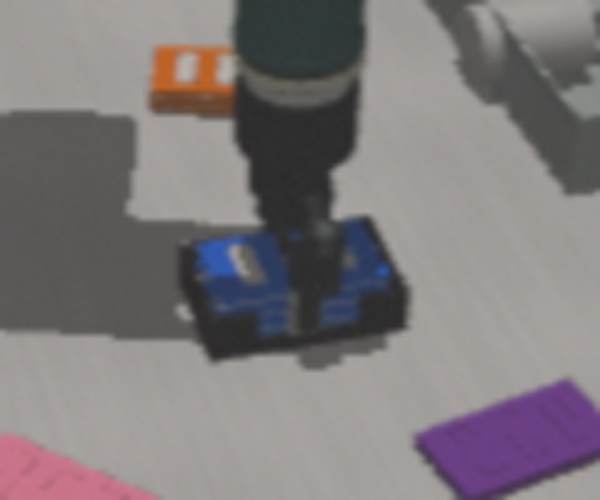

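The pile is flat, touching the floor at the expected height. I'll release it, retreat and check.

```bash
python3 - <<'E'
from g import *
import cv2
manip.dwell(.3)
manip.set_gripper(.95); print(st()); manip.dwell(.2)
manip.servo_line(ins(0,.13)[0],max_speed=.08); print(st())
q=manip.observe()['q']; manip.set_joints([-1.35,.359,1.51,0,1.272,-.115]); print(st())
for n in('top','side'): cv2.imwrite(f'pics/{n}5.png',manip.camera(n)[:,:,::-1])
E
cat > c.py <<'E'
from h import *
from g import H
out=[]
for n,roi in(('top',(245,140,305,205)),('side',(243,180,315,235))):
    im=cv2.imread(f'pics/{n}5.png'); c=np.ascontiguousarray(crop(im,roi)); d=c.copy()
    for p,dm,col in((H,(.13,.082,0,.032),(0,255,255)),(H,(.11,.06,.004,.040),(0,0,255))):
        for z in(dm[2],dm[3]): cv2.polylines(d,[np.int32(tocrop(project(box(*p,dm[0],dm[1],z,z)[:4],n),roi))],True,col,1)
    for i in(c,d): out.append(cv2.copyMakeBorder(i,0,390-i.shape[0],0,432-i.shape[1],0))
v=np.vstack([np.hstack(out[:2]),np.hstack(out[2:])]);cv2.imwrite('pics/fit5.png',cv2.resize(v,(664,600)))
E
python3 c.py
```

```text
t 15.96 F [-0.9 -0.  -0.2] z 0.0006 w 0.950
t 17.88 F [ 1.  -0.5  0.3] z 0.1265 w 0.951
t 19.96 F [0.6 0.6 0.1] z 0.2311 w 0.951
```

View pics/fit5.png

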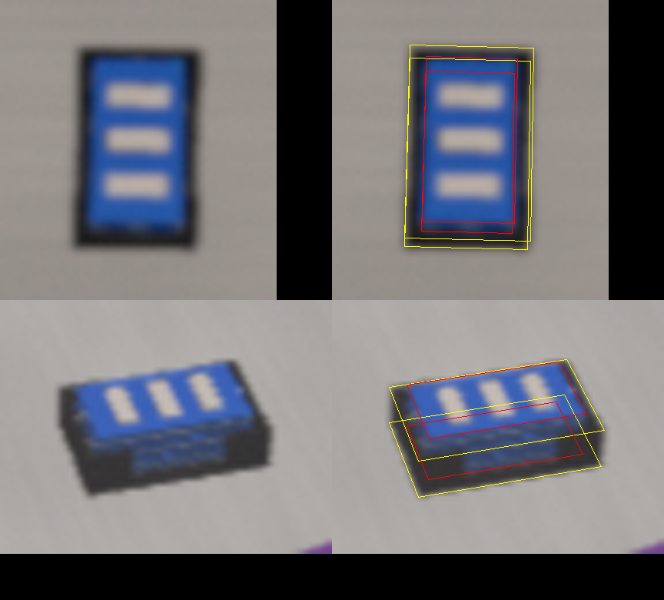

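The blue pile sits flat inside the black rim in both views: top crop about (137,143), side crop about (165,410). Its top face lies on the outline predicted for bricks resting on the floor (z = 40 mm), and the three layers are still in order. I'll hand it in.

Run:
```python
from bench import manip
print(manip.finish_job())
```

```text
the job is handed in; nothing more can be done
None
```

The three blue bricks are in the black holder, still piled in order and lying flat, and I handed the job in at about 20 s on the robot's clock.

- **Pick-up:** I found the pile and the holder by fitting their outlines in both cameras. I then touched the fingertips lightly to the table (11 N) to set the finger height. The grip was 80 N across the 60 mm, with the fingertips about 3 mm above the table, and all three bricks came up together.
- **Placing:** I tipped the pile 15° with its +x end low and lowered that end along the holder's +x end wall. I paused there for 1 s, with the low end planned to be about 1.5 mm above the floor. I then laid it flat until it touched the floor at the expected height, let go and moved clear.
- **Checks:** Wrist force stayed within about 5 N after the grasp. Both final pictures show the pile inside the holder walls, with its top face where it should be when resting on the floor.
- **Disagreement:** With the pile lifted, the side camera put it 0.7 mm (lengthwise) and 1.6 mm (sideways) off the planned grasp. I corrected the lengthwise part and left the sideways part, because the holder has 5 mm of clearance there. No check failed.

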